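Aim the rechargeable lamp at the bowls

ROBOT

A 6-joint arm with a two-finger parallel gripper is mounted at the origin on the work surface. World frame = base frame: x ahead of the robot, y to its left, z up, the work surface at z = 0. Lengths are in m, angles in rad, forces in N, time in s.
With the tool pointing down it reaches from about 0.3 to 0.775 m from the base axis. Payload 14.6 kg.
Tool frame: the origin (TCP) lies at the very end of the fingers, on their centre line; the grasp point (between the pads) lies 19 mm behind it; x points along the fingers, y is the direction in which the jaws open and shut, and the axes are right-handed (so a half turn about x gives the same grasp; the last joint's range is limited). The gripper opens to 94 mm and grips with 3 to 60 N. Pads are 16 mm wide; open, the fingers measure 119 mm over their backs; the gripper's body (75 mm by 177 mm) begins 78 mm behind the grasp point.
Start: joints at [1.184, 0.3, 1.521, -0, 1.321, -0.067], TCP at [0.173, 0.522, 0.205] pointing down, gripper open.
Joint ranges: [-3.03, 3.03], [-0.79, 2.21], [0.23, 2.52], [-1.04, 4.18], [0, 3.07], [-2.55, 2.55]. Speed limits (rad/s): [2.22, 2.22, 2.57, 3.14, 3.14, 3.14].

INTERFACE

Orientations are given as [roll, pitch, yaw] about the fixed x, y, z axes, in that order (R = Rz(yaw) Ry(pitch) Rx(roll)).
In Python, from station import ctrl, viewer, hand_in gives the robot as it stands. The module is installed in compiled form; this text tells all that it offers.
- The arm moves only by the tool play_rows, never from a script. Its argument "deltas" is a list that holds one entry, the list of rows, each a list of 7 numbers: the shift along the tool's x, y, z in mm, then the turn, a rotation vector about the tool's x, y, z in rad, then the finger opening in mm, from 0 to 94. In form: [[[dx, dy, dz, ax, ay, az, gripper], ...]]. A call has 1 to 10 rows; each row shifts and turns the commanded pose from where the row before left it, along the tool's axes as they then stand; what a row does not reach is not made up. A row lasts 1/10 s, in which the tool goes at most 50 mm and 8.59 degrees, less where a joint would pass 70% of its speed; a pose out of reach is approached as far as the arm can. A call with a gripper value outside its range is refused whole. The fingers move at their own pace and stop on an object; "grip_force" is the grip in N (left out, the last holds). Time passes only in rows, so rows that do not move let the fingers close. It gives the time, the measured TCP pose, the force and the opening at its end, in the units of the state.
- ctrl.get_obs(): the state, without advancing time (a new reading comes with each control period).
- viewer.camera(name): name is "side" or "top"; returns a dict with "img" (400x640x3 uint8, red, green, blue), "fx", "fy", "cx", "cy" (pixels), "rvec" (rotation vector, rad) and "tvec" (3), from world to camera coordinates, as OpenCV has them. Camera axes: x right, y down, z forward; pixel columns grow to the right and rows downward; lengths in m; the calibration is good to about 2 mm. A picture is of the moment at which its call begins. There is no depth.
- hand_in(): hands the job in, once; it reports no verdict.
The state is a dict: "time_s": time; "qpos": joint angles; "joint_vel": joint speeds; "tau": joint torques, N m; "ee_pos": TCP position; "eef_rot": TCP orientation; "force": force on the tool from outside, world axes, zero at the start; "moment": the same for the moment, N m; "grip_width": finger opening in m.
Only numpy, scipy, OpenCV 4.12 (cv2) and the standard library are available. Lean on these libraries where they do the work, as an engineer would, in place of code of your own. Each camera call takes 0.05 s, during which the arm holds its last target.

TASK

The power is out and supper is about to be dished up: swivel and tilt the head of the rechargeable lamp so that its light panel points straight at the middle of the mouth of the top blue bowl. Then let go of it, and leave the bowls and everything else on the table where they stand.

Things in the scene. Friction and masses are not known exactly. Their poses are not given: they have to be found in the camera images.
- lamp: Foot of the rechargeable lamp: grey round foot 130 mm across and 22 mm high with a 28 mm steel post, fastened to the table (it never moves). Origin: centre of the underside, on the swivel axis (vertical, through the post). The frame's x axis is the horizontal direction the head faces when the swivel joint reads 0; z up.
- lamp_swivel (a joint): Swivel of the lamp head about the vertical post axis, rad. 0: head faces along the foot's x axis; positive turns it to the left (anticlockwise from above). Range -1.75 to 1.75. Stiff (about 0.12 N m of friction), stays where it is left; free of any spring.
- lamp_tilt (a joint): Tilt of the lamp head about a horizontal axis that crosses the swivel axis 140 mm above the table, rad. 0: the panel stands upright and shines level; positive leans its top forward, so that it shines downward by that angle; negative shines upward. Range -0.6 to 0.9. Stiff (about 0.3 N m of friction), stays where it is left.
- lamp_grip (a point): Middle of the lamp's handle: round steel bar 12 mm thick, 132 mm long, on two legs above the head, parallel to the tilt axis and 145 mm from it, 45 mm above the panel's top edge; can be pinched from above and rolls between the pads as the head tilts. Its axes turn with the head: x the way it shines, y along the bar to the head's left, z from tilt axis to bar.
- lamp_lens (a point): Middle of the light panel's front face (a flat grey box 150 mm wide, 80 mm high, 24 mm thick, with two round white lamps side by side in front and black vent lines behind). 60 mm from the tilt axis along the head's z and 13 mm forward of it. x axis: the way the lamp shines, y: to the head's left, z: up along the panel.
- bowls_mouth (a point): Centre of the mouth of the top bowl, in the plane of its rim, 79 mm above the table: what the lamp has to point at.
- bowls: Nested stack of three blue plastic bowls, 150 mm across the rims, 79 mm high in all, standing loose on the table to the left or right beyond the lamp. It stays in one piece. Origin: centre of the underside.
- jar: Glass sugar jar with a screw-top steel lid, 80 mm across, 115 mm high, loose. Origin: centre of the underside. It stands on the other side from the bowls. Leave it.
- mug: Stainless steel mug, 80 mm across, 85 mm high, loose. Origin: centre of the underside. Leave it.
- spoon: Wooden spoon 260 mm long, lying on the table, loose. Origin: under the middle. Leave it.
- scoop: Yellow plastic scoop about 150 mm long and 30 mm high, lying beyond the lamp, loose. Origin: under its middle. Leave it.

How it is judged:
At the end, for the whole second after the job is handed in: The line straight out of the panel's middle passes the centre of the top bowl's mouth, in front of it, by under 35 mm sideways and under 35 mm up or down (panel axes); the head is at rest; the bowls are within 20 mm and the jar, mug, spoon and scoop within 30 mm of where they began (y of bowls_mouth in the frame of lamp_lens between -0.035 and 0.035 m and z of bowls_mouth in the frame of lamp_lens between -0.035 and 0.035 m and x of bowls_mouth in the frame of lamp_lens above 0.1 m and velocity of joint lamp_swivel between -0.05 and 0.05 rad/s and velocity of joint lamp_tilt between -0.05 and 0.05 rad/s and distance of bowls from where it was at the start of the episode below 0.02 m and distance of each of jar, mug, spoon, scoop from where it was at the start of the episode below 0.03 m); the robot touches nothing.
It fails at once if the bowls are moved more than 20 mm (distance of bowls from where it was at the start of the episode above 0.02 m).
It fails at once if the jar, mug, spoon or scoop is moved more than 30 mm (distance of any of jar, mug, spoon, scoop from where it was at the start of the episode above 0.03 m).
It also fails if it takes over 38 s, if anything falls off the work surface, if the arm or the gripper's body presses on something with over 40 N, if the wrist force passes 120 N, or if a joint passes its speed limit or range.

## Working session

There is one attempt and no reset: what is moved stays moved. The work goes in short steps, Python scripts to look and compute and a tool call to move; the robot and the scene stay as the last step left them, time stands still between calls to the robot, and variables do not carry over. Pictures are saved under pics/ and viewed, and the job is handed in when it is done.

Besides the shell and the picture viewer there is one more tool, called after "Request:" by a JSON object that holds its "method" and its "body", one argument or row to a line. play_rows: Moves the arm, as the interface text tells. Its arguments: {"type":"object","properties":{"deltas":{"type":"array","items":{"type":"array","items":{"type":"array","items":{"type":"number"}}}},"grip_force":{"type":"number"}},"required":["deltas"]}

```bash
mkdir -p pics; cat > h.py <<'E'
import numpy as np, cv2
from station import ctrl, viewer, hand_in
def cam(n):
    c=viewer.camera(n); R,_=cv2.Rodrigues(np.array(c['rvec'],float)); t=np.array(c['tvec'],float).ravel()
    return c,R,t
def save(c,f): cv2.imwrite('pics/'+f,c['img'][:,:,::-1])
def ray(c,R,t,u,v):
    d=R.T@np.array([(u-c['cx'])/c['fx'],(v-c['cy'])/c['fy'],1.]); return -R.T@t,d
def onz(c,R,t,u,v,z):
    o,d=ray(c,R,t,u,v); return o+d*(z-o[2])/d[2]
def proj(c,R,t,p):
    q=R@np.array(p)+t; return c['fx']*q[0]/q[2]+c['cx'],c['fy']*q[1]/q[2]+c['cy']
E
python3 - <<'E'
from h import *
for n in('side','top'):
    c,R,t=cam(n); save(c,n+'0.png'); np.savez(n+'0.npz',img=c['img'],R=R,t=t,fx=c['fx'],fy=c['fy'],cx=c['cx'],cy=c['cy']); print(n,-R.T@t,R.tolist(),c['fx'])
o=ctrl.get_obs(); print(o)
E
```

```text
side [ 0.33914472 -0.66031459  1.01260096] [[0.9406123335599422, -0.3391303268109785, -0.015461545588954989], [-0.2689466832334541, -0.7166110318232577, -0.6435342342462678], [0.20716206103590615, 0.6094745692039045, -0.7652611514777622]] 445.6768367053058
top [0.37899342 0.00588875 1.44428443] [[0.02624885868518201, -0.9995251516456719, 0.016139041031667037], [-0.9893990252264108, -0.02828289821509211, -0.14244173036572758], [0.14283055099926362, -0.012229018613577641, -0.9896716045259637]] 428.10788967515276
{'time_s': 0.1, 'qpos': array([ 1.18438530e+00,  3.00391245e-01,  1.52153443e+00, -8.49242022e-06,
        1.32072910e+00, -6.66133324e-02]), 'joint_vel': array([-0.00010306, -0.00219871, -0.0025701 ,  0.00182929, -0.00101194,
        0.00052312]), 'tau': array([-8.43104754e-04, -5.32653880e+01, -3.53273535e+01,  7.08963582e-02,
        2.35901383e-02, -5.14088356e-05]), 'ee_pos': array([0.17282332, 0.52187822, 0.20494988]), 'eef_rot': array([-1.62966494,  1.56973417, -1.94946053]), 'force': array([-0.74385607, -0.48725981,  0.0919076 ]), 'moment': array([ 0.00522697, -0.00555154,  0.0150316 ]), 'grip_width': 0.09416203366867029}
```

View pics/side0.png

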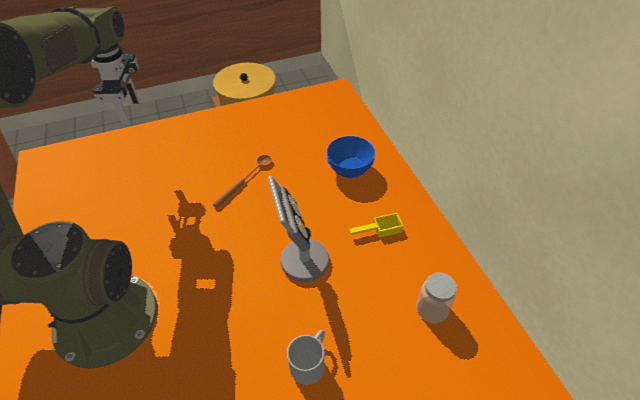

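View pics/top0.png

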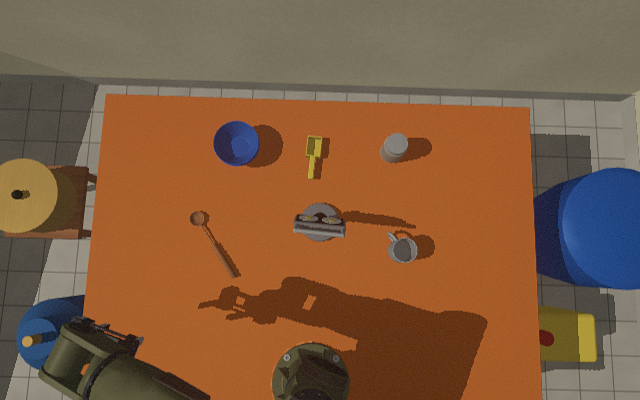

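```bash
python3 - <<'E'
import cv2
a=cv2.imread('pics/side0.png')[160:300,240:380]; b=cv2.imread('pics/top0.png')[190:260,270:370]
a=cv2.resize(a,None,fx=4,fy=4,interpolation=cv2.INTER_CUBIC); b=cv2.resize(b,None,fx=8,fy=8,interpolation=cv2.INTER_CUBIC)
cv2.imwrite('pics/sc.png',a);cv2.imwrite('pics/tc.png',b)
E
python3 - <<'E'
from h import *
for n in('side','top'):
    d=dict(np.load(n+'0.npz')); img=np.ascontiguousarray(d['img']); c=d;R=d['R'];t=d['t']
    hsv=cv2.cvtColor(img,cv2.COLOR_RGB2HSV)
    m=((hsv[...,0]>105)&(hsv[...,0]<130)&(hsv[...,1]>120)).astype(np.uint8)
    N,l,s,ce=cv2.connectedComponentsWithStats(m)
    for i in range(1,N):
        if s[i,4]>150: print(n,'blue',s[i],ce[i])
    # foot: low-saturation
    m=((hsv[...,1]<70)).astype(np.uint8)
    N,l,s,ce=cv2.connectedComponentsWithStats(m)
    for i in range(1,N):
        if s[i,4]>80: print(n,'grey',s[i],ce[i])
E
```

```text
side blue [ 327  136   47   42 1509] [350.26507621 155.87276342]
side grey [  262     0   378   400 77149] [515.53292979 152.36415248]
side grey [   0    8  218  154 9503] [106.68567821 101.88130064]
side grey [110  11  14  28 241] [117.34024896  24.01659751]
side grey [   0   25   38   80 2275] [15.26725275 67.57450549]
side grey [ 40  24  40  51 858] [59.52680653 48.69347319]
side grey [ 268  176   61  106 2680] [297.73283582 240.83507463]
side grey [  0 212   8  24  81] [  2.17283951 224.17283951]
side grey [   8  222  132  107 5186] [ 72.16505978 261.76475125]
side grey [  0 234  16  20  89] [  5.76404494 243.25842697]
side grey [425 273  31  29 705] [439.9787234  286.95177305]
side grey [134 328  14  12  98] [139.85714286 333.90816327]
side grey [ 287  330   38   55 1539] [306.45094217 357.98440546]
side grey [ 62 351  14  11 101] [ 69.59405941 356.14851485]
top blue [222 122  37  44 973] [242.5282631  141.70298047]
top blue [  534   168   106   122 10512] [593.8782344  229.32420091]
top blue [  17  298   56   71 1930] [ 40.45025907 329.83834197]
top grey [    0     0   640   198 78989] [328.09262049  65.78295712]
top grey [381 133  27  28 474] [394.20464135 145.52742616]
top grey [ 83 181  13  50 407] [ 88.86732187 205.92383292]
top grey [ 293  203   52   38 1128] [319.1320922  223.14539007]
top grey [   0  230   90  170 8540] [ 33.89063232 302.43056206]
top grey [387 232  30  31 624] [401.58173077 248.82371795]
top grey [ 537  273  103  127 8493] [595.98292712 343.45013541]
top grey [ 66 315  27  20 202] [ 79.53465347 323.14356436]
top grey [ 91 323  35  15 114] [104.26315789 328.76315789]
top grey [ 82 359  28  41 260] [ 92.31153846 379.54615385]
top grey [305 389  25  11 101] [316.6039604  394.72277228]
```

View pics/sc.png

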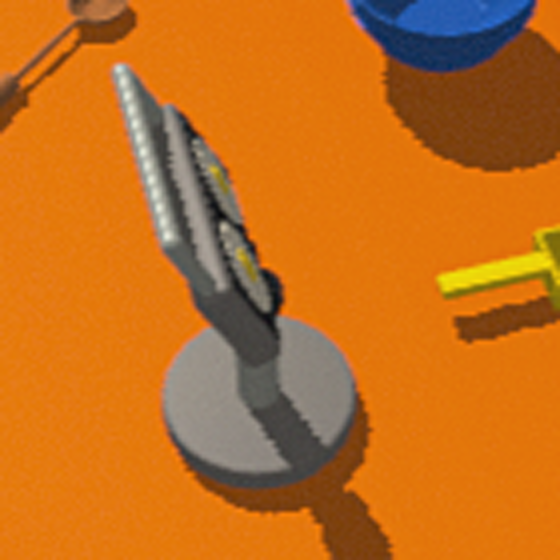

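View pics/tc.png

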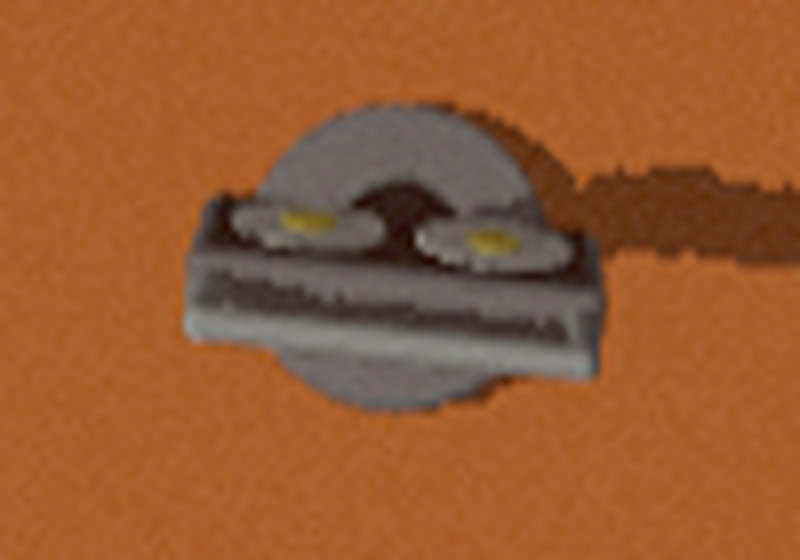

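```bash
cat >> h.py <<'E'
def ld(n):
    d=dict(np.load(n+'0.npz')); return d,d['R'],d['t']
def tri(a,ua,b,ub):
    o1,d1=ray(*a,*ua);o2,d2=ray(*b,*ub);d1/=np.linalg.norm(d1);d2/=np.linalg.norm(d2)
    s=np.linalg.lstsq(np.c_[d1,-d2],o2-o1,rcond=None)[0]; p,q=o1+d1*s[0],o2+d2*s[1]
    return (p+q)/2,np.linalg.norm(p-q)
E
python3 - <<'E'
from h import *
S=ld('side');T=ld('top')
print('foot side',onz(*S,304.9,259,.022),'top',onz(*T,319.75,222,.022))
A,e=tri(S,(270.3,178),T,(293.9,231));print('left',A,e)
B,e2=tri(S,(282.5,221),T,(344.7,236));print('right',B,e2, np.linalg.norm(A-B))
for n,C in(('side',S),('top',T)):
    img=C[0]['img']; hsv=cv2.cvtColor(np.ascontiguousarray(img),cv2.COLOR_RGB2HSV)
    m=((hsv[...,0]>100)&(hsv[...,0]<135)&(hsv[...,1]>90)).astype(np.uint8)
    b=(200,100,280,180) if n=='top' else (315,125,390,190)
    z=np.zeros_like(m); z[b[1]:b[3],b[0]:b[2]]=m[b[1]:b[3],b[0]:b[2]]
    cs,_=cv2.findContours(z,cv2.RETR_EXTERNAL,cv2.CHAIN_APPROX_NONE); k=max(cs,key=cv2.contourArea)[:,0].astype(float)
    P=np.array([onz(*C,u,v,.079)[:2] for u,v in k])
    # robust circle r=.075
    from scipy.optimize import least_squares
    f=least_squares(lambda x:np.hypot(*(P-x).T)-.0755,P.mean(0),loss='cauchy',f_scale=.0015)
    print(n,f.x,np.sort(np.abs(f.fun))[::12].round(4), cv2.minEnclosingCircle(P.astype(np.float32)))
    import json
    cr=cv2.resize(img[b[1]-5:b[3]+5,b[0]-5:b[2]+5,::-1],None,fx=6,fy=6)
    for a in np.linspace(0,6.283,60):
        u,v=proj(*C,[f.x[0]+.075*np.cos(a),f.x[1]+.075*np.sin(a),.079]); cv2.circle(cr,(int((u-b[0]+5)*6),int((v-b[1]+5)*6)),2,(0,255,255),-1)
    cv2.imwrite(f'pics/b_{n}.png',cr)
    # overlay foot
E
```

```text
foot side [ 0.51667358 -0.0209655   0.022     ] top [ 0.51383879 -0.01411267  0.022     ]
left [0.46629903 0.05924879 0.27063301] 0.005480820499206284
right [ 0.45511736 -0.07959711  0.27907055] 0.003952351376883718 0.1395507331812128
side [0.76109069 0.26131981] [0.0001 0.0005 0.001  0.0017 0.0024 0.0033 0.0041 0.0061 0.0141 0.0234
 0.0272] ((0.7578257322311401, 0.24963220953941345), 0.09160813689231873)
top [0.75958074 0.2695813 ] [0.0001 0.0005 0.0008 0.0013 0.0015 0.002  0.0024 0.003  0.004  0.0052
 0.0062] ((0.7597092986106873, 0.26842546463012695), 0.0759395882487297)
```

```bash
python3 -c "
import cv2,numpy as np
a=cv2.imread('pics/b_side.png');b=cv2.imread('pics/b_top.png');b=cv2.resize(b,(400,400));a=cv2.resize(a,(400,380));o=np.zeros((400,800,3),np.uint8);o[:380,:400]=a;o[:,400:]=b;cv2.imwrite('pics/bb.png',o)"
```

```text
(no output)
```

View pics/bb.png

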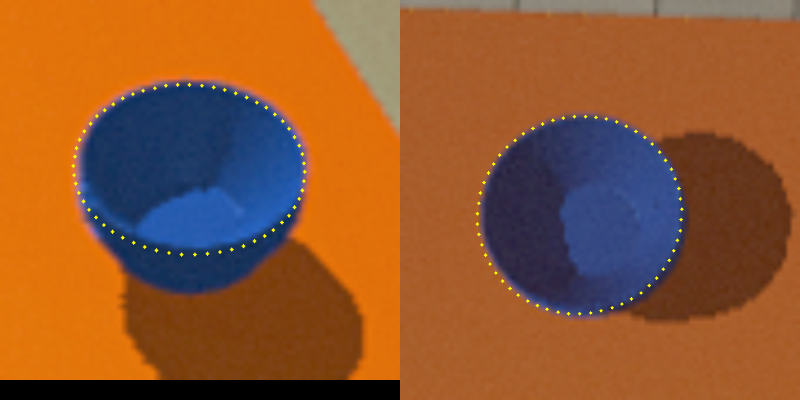

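```bash
cat >> h.py <<'E'
from scipy.spatial.transform import Rotation as Ro
def pose():
    o=ctrl.get_obs(); return o,np.array(o['ee_pos']),Ro.from_euler('xyz',o['eef_rot']).as_matrix()
def goto(p,head):
    "tool-frame delta to TCP p, pointing down, tool y at heading head (deg) or opposite"
    o,x,R=pose(); out=[]
    for h in (head,head+180):
        h=np.deg2rad(h); tx=np.array([0,0,-1.]);ty=np.array([np.cos(h),np.sin(h),0]);G=np.c_[tx,ty,np.cross(tx,ty)]
        out.append((R.T@(np.array(p)-x)*1e3,Ro.from_matrix(R.T@G).as_rotvec()))
    return out
E
python3 - <<'E'
from h import *
o,x,R=pose(); print(R.round(3).tolist(),o['qpos'].round(3))
for d in goto([.461,-.010,.345],-4.6): print(d[0].round(1),d[1].round(4))
E
```

```text
[[-0.0, 0.314, 0.949], [-0.001, 0.949, -0.314], [-1.0, -0.001, -0.0]] [ 1.184  0.3    1.522 -0.     1.321 -0.067]
[-139.6 -414.5  440.8] [1.3313e+00 7.0000e-04 9.0000e-04]
[-139.6 -414.5  440.8] [-1.8103e+00 -1.0000e-03  7.0000e-04]
```

Request:
{"method": "play_rows", "body": {
  "deltas": [
    [[-35, 0, 0, 0, 0, 0, 94], [-35, 0, 0, 0, 0, 0, 94], [-35, 0, 0, 0, 0, 0, 94], [-35, 0, 0, 0, 0, 0, 94], [0, -30, 32, 0, 0, 0, 94], [0, -30, 32, 0, 0, 0, 94], [0, -30, 32, 0, 0, 0, 94], [0, -30, 32, 0, 0, 0, 94], [0, -30, 32, 0, 0, 0, 94], [0, -30, 32, 0, 0, 0, 94]]
  ]
}}

```text
time_s: 1.1
ee_pos: [0.2989, 0.2892, 0.3453]
eef_rot: [-2.014, 1.571, -2.333]
force: [1.0, 0.1, 0.7]
grip_width: 0.0942
```

Request:
{"method": "play_rows", "body": {
  "deltas": [
    [[0, -30, 32, 0, 0, 0, 94], [0, -30, 32, 0, 0, 0, 94], [0, -30, 32, 0, 0, 0, 94], [0, -30, 32, 0, 0, 0, 94], [0, -30, 32, 0, 0, 0, 94], [0, -30, 32, 0, 0, 0, 94], [0, -30, 32, 0, 0, 0, 94], [0, -25, 25, 0, 0, 0, 94], [0, 0, 0, 0.13, 0, 0, 94], [0, 0, 0, 0.13, 0, 0, 94]]
  ]
}}

```text
time_s: 2.1
ee_pos: [0.4612, -0.0115, 0.3448]
eef_rot: [-2.684, 1.569, 3.013]
force: [-0.4, 0.5, 0.3]
grip_width: 0.0939
```

Request:
{"method": "play_rows", "body": {
  "deltas": [
    [[0, 0, 0, 0.13, 0, 0, 94], [0, 0, 0, 0.13, 0, 0, 94], [0, 0, 0, 0.13, 0, 0, 94], [0, 0, 0, 0.13, 0, 0, 94], [0, 0, 0, 0.13, 0, 0, 94], [0, 0, 0, 0.13, 0, 0, 94], [0, 0, 0, 0.13, 0, 0, 94], [0, 0, 0, 0.13, 0, 0, 94], [0, 0, 0, 0, 0, 0, 94], [0, 0, 0, 0, 0, 0, 94]]
  ]
}}

```text
time_s: 3.1
ee_pos: [0.461, -0.0105, 0.3453]
eef_rot: [-1.534, 1.57, 3.134]
force: [-0.3, -0.4, -0.7]
grip_width: 0.0939
```

```bash
python3 - <<'E'
from h import *
o,x,R=pose(); print(x,R.round(3).tolist(),o['qpos'].round(3),o['time_s'])
for d in goto([.461,-.010,.256],-4.6): print(d[0].round(1),d[1].round(4))
a,_,_=cam('side');b,_,_=cam('top')
o=np.vstack([a['img'][100:340,160:480],b['img'][130:300,160:480]])[:,:,::-1]
cv2.imwrite('pics/p1.png',cv2.resize(o,None,fx=1.4,fy=1.4))
E
```

```text
[ 0.46101777 -0.01049491  0.34530578] [[-0.0, 0.999, -0.045], [0.0, -0.045, -0.999], [-1.0, -0.0, 0.0]] [-0.102  0.027  1.518 -0.     1.597 -0.057] 3.1
[89.3 -0.  -0.5] [0.0351 0.     0.0004]
[89.3 -0.  -0.5] [-3.1064e+00 -6.0000e-04  0.0000e+00]
```

View pics/p1.png

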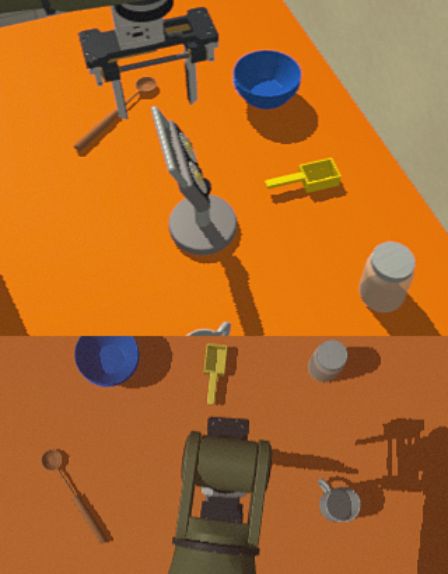

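Request:
{"method": "play_rows", "body": {
  "deltas": [
    [[20, 0, 0, 0.03, 0, 0, 94], [20, 0, 0, 0, 0, 0, 94], [20, 0, 0, 0, 0, 0, 94], [15, 0, 0, 0, 0, 0, 94], [12, 0, 0, 0, 0, 0, 94], [0, 0, 0, 0, 0, 0, 60], [0, 0, 0, 0, 0, 0, 30], [0, 0, 0, 0, 0, 0, 20], [0, 0, 0, 0, 0, 0, 5], [0, 0, 0, 0, 0, 0, 5]]
  ],
  "grip_force": 20
}}

```text
time_s: 4.2
ee_pos: [0.4612, -0.0105, 0.2588]
eef_rot: [1.586, 1.57, -0.064]
force: [-0.9, 1.0, 0.9]
grip_width: 0.0573
```

Request:
{"method": "play_rows", "body": {
  "deltas": [
    [[0, 0, 0, 0, 0, 0, 5], [0, 0, 0, 0, 0, 0, 5], [0, 0, 0, 0, 0, 0, 5], [0, 0, 0, 0, 0, 0, 5], [0, 0, 0, 0, 0, 0, 5]]
  ]
}}

```text
time_s: 4.7
ee_pos: [0.4611, -0.0105, 0.2584]
eef_rot: [-0.7, 1.571, -2.35]
force: [-0.1, 0.4, -0.3]
grip_width: 0.0171
```

```bash
python3 - <<'E'
from h import *
o,x,R=pose(); print(x,R.round(3).tolist(),o['qpos'].round(3),o['time_s'],o['force'],o['moment'],o['grip_width'])
a,_,_=cam('side')
save(a,'p2.png'); cv2.imwrite('pics/p2.png',cv2.resize(a['img'][130:300,220:400,::-1],None,fx=3,fy=3))
E
```

```text
[ 0.46108492 -0.01051071  0.25844535] [[-0.0, 0.997, -0.079], [-0.0, -0.079, -0.997], [-1.0, -0.0, 0.0]] [-0.102  0.06   1.68  -0.     1.402 -0.023] 4.7 [-0.09271937  0.37009353 -0.3370893 ] [-0.05552109  0.05210794 -0.02121927] 0.01705663955493013
```

View pics/p2.png

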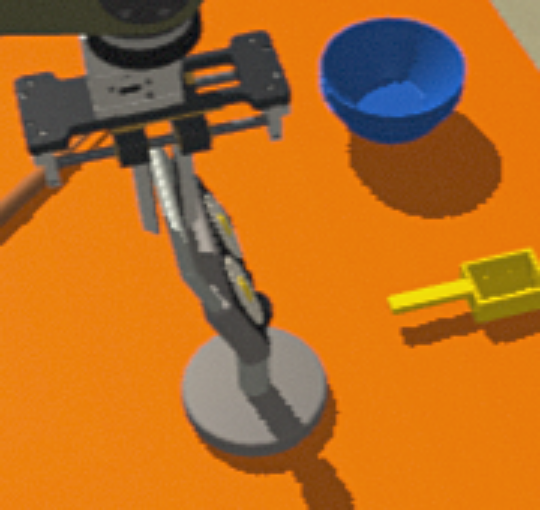

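Request:
{"method": "play_rows", "body": {
  "deltas": [
    [[0, 0, 0, 0, 0, 0, 5], [0, 0, 0, 0, 0, 0, 5], [0, 0, 0, 0, 0, 0, 5], [0, 0, 0, 0, 0, 0, 5]]
  ]
}}

```text
time_s: 5.15
ee_pos: [0.4611, -0.0105, 0.2584]
eef_rot: [1.396, 1.571, -0.254]
force: [3.0, -0.4, -1.6]
grip_width: 0.0111
```

```bash
python3 - <<'E'
from h import *
o,x,R=pose(); print(x,o['time_s'],o['force'],o['moment'],o['grip_width'])
# plan: foot f, arc poses
f=np.array([.515,-.017]); L=.145
h0=np.rad2deg(np.arctan2(R[1,1],R[0,1]))
th0=-np.arcsin(np.hypot(*(x[:2]-f))/L); print('h0',h0,'th0',th0,'bar z pred',.14+L*np.cos(th0), 'actual grasp z',x[2]-.019+.038)
b=np.array([.760,.266]); hd=np.rad2deg(np.arctan2(*(b-f)[::-1])); D=np.hypot(*(b-f))
th=np.arctan2(.061,D)+np.arcsin(.060/np.hypot(D,.061)); print('target',hd,th)
E
```

```text
[ 0.46114142 -0.01051695  0.25841557] 5.15 [ 2.96838452 -0.39675599 -1.62612934] [-0.0704269  -0.38199847  0.07430979] 0.011084268262706415
h0 -4.5282969451550725 th0 -0.383447396257282 bar z pred 0.27447015943554876 actual grasp z 0.27741557187994464
target 49.11646241872468 0.3204150154856613
```

Request:
{"method": "play_rows", "body": {
  "deltas": [
    [[0, 0, 2.5, -0.047, 0, 0, 5], [0, 0, 2.5, -0.047, 0, 0, 5], [0, 0, 2.5, -0.047, 0, 0, 5], [0, 0, 2.5, -0.047, 0, 0, 5], [0, 0, 2.5, -0.047, 0, 0, 5], [0, 0, 2.5, -0.047, 0, 0, 5], [0, 0, 2.5, -0.047, 0, 0, 5], [0, 0, 2.5, -0.047, 0, 0, 5], [0, 0, 2.5, -0.047, 0, 0, 5], [0, 0, 2.5, -0.047, 0, 0, 5]]
  ]
}}

```text
time_s: 6.15
ee_pos: [0.4644, -0.035, 0.2582]
eef_rot: [3.073, 1.57, 1.895]
force: [3.1, 0.4, -2.8]
grip_width: 0.0112
```

Request:
{"method": "play_rows", "body": {
  "deltas": [
    [[0, 0, 2.5, -0.047, 0, 0, 5], [0, 0, 2.5, -0.047, 0, 0, 5], [0, 0, 2.5, -0.047, 0, 0, 5], [0, 0, 2.5, -0.047, 0, 0, 5], [0, 0, 2.5, -0.047, 0, 0, 5], [0, 0, 2.5, -0.047, 0, 0, 5], [0, 0, 2.5, -0.047, 0, 0, 5], [0, 0, 2.5, -0.047, 0, 0, 5], [0, 0, 2.5, -0.047, 0, 0, 5], [0, 0, 2.5, -0.043, 0, 0, 5]]
  ]
}}

```text
time_s: 7.15
ee_pos: [0.4785, -0.0553, 0.2582]
eef_rot: [2.683, 1.57, 1.971]
force: [3.1, 1.6, -3.0]
grip_width: 0.0112
```

```bash
python3 - <<'E'
from h import *
o,x,R=pose(); print(x,o['time_s'],o['force'],o['moment'],o['grip_width'],o['qpos'].round(3))
f=np.array([.515,-.017]); L=.145
h=np.arctan2(R[1,1],R[0,1]);print(np.rad2deg(h)); fw=np.array([np.cos(h),np.sin(h)]);lf=np.array([-fw[1],fw[0]])
print('fwd,left',(x[:2]-f)@fw,(x[:2]-f)@lf)
T=np.linspace(-.383,.3204,21); print(np.c_[-np.diff(L*np.cos(T))*1e3,np.diff(L*np.sin(T))*1e3].round(2).tolist())
a,_,_=cam('side');b,_,_=cam('top')
o=np.hstack([a['img'][110:310,220:400],b['img'][110:310,220:400]])[:,:,::-1]
cv2.imwrite('pics/p3.png',cv2.resize(o,None,fx=2.2,fy=2.2))
E
```

```text
[ 0.47848928 -0.05533831  0.25815939] 7.15 [ 3.09619963  1.56288009 -3.03757556] [ 0.22414901 -0.59250243 -0.19957003] 0.0111523515518151 [-0.191  0.108  1.628  0.     1.405 -1.05 ]
49.204649476057675
fwd,left -0.052878557069078305 0.002591680672872864
[[-1.82, 4.76], [-1.65, 4.82], [-1.48, 4.88], [-1.31, 4.93], [-1.14, 4.97], [-0.96, 5.01], [-0.78, 5.04], [-0.61, 5.06], [-0.43, 5.08], [-0.25, 5.09], [-0.07, 5.1], [0.11, 5.1], [0.29, 5.09], [0.47, 5.08], [0.65, 5.06], [0.82, 5.03], [1.0, 5.0], [1.17, 4.96], [1.35, 4.92], [1.52, 4.87]]
```

View pics/p3.png

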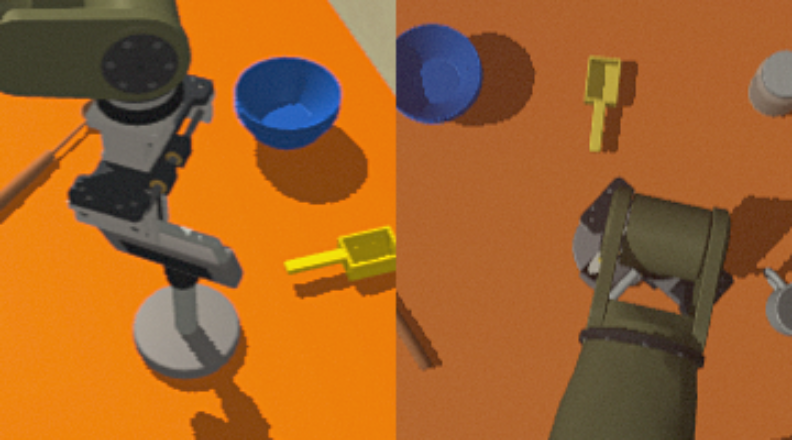

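The head has swung to face the bowl, with the bar still pinched. Now the tilt.

Request:
{"method": "play_rows", "body": {
  "deltas": [
    [[-1.8, 4.8, 0, 0, 0, 0, 5], [-1.6, 4.8, 0, 0, 0, 0, 5], [-1.5, 4.9, 0, 0, 0, 0, 5], [-1.3, 4.9, 0, 0, 0, 0, 5], [-1.1, 5, 0, 0, 0, 0, 5], [-1, 5, 0, 0, 0, 0, 5], [-0.8, 5, 0, 0, 0, 0, 5], [-0.6, 5, 0, 0, 0, 0, 5], [-0.4, 5, 0, 0, 0, 0, 5], [-0.3, 5, 0, 0, 0, 0, 5]]
  ]
}}

```text
time_s: 8.25
ee_pos: [0.5111, -0.0178, 0.2692]
eef_rot: [0.467, 1.57, -0.247]
force: [-0.4, -4.4, 3.3]
grip_width: 0.0116
```

Request:
{"method": "play_rows", "body": {
  "deltas": [
    [[0, 5, 0, 0, 0, 0, 5], [0.1, 5, 0, 0, 0, 0, 5], [0.3, 5, 0, 0, 0, 0, 5], [0.5, 5, 0, 0, 0, 0, 5], [0.6, 5, 0, 0, 0, 0, 5], [0.8, 5, 0, 0, 0, 0, 5], [1, 5, 0, 0, 0, 0, 5], [1.2, 5, 0, 0, 0, 0, 5], [1.3, 5, 0, 0, 0, 0, 5], [1.5, 4.5, 0, 0, 0, 0, 5]]
  ]
}}

```text
time_s: 9.25
ee_pos: [0.5434, 0.0197, 0.2613]
eef_rot: [-2.632, 1.57, 2.938]
force: [-0.3, -3.9, 1.4]
grip_width: 0.0112
```

```bash
python3 - <<'E'
from h import *
o,x,R=pose(); print(x,o['time_s'],o['force'],o['moment'],o['grip_width'],o['qpos'].round(3))
f=np.array([.515,-.017]); L=.145
h=np.arctan2(R[1,1],R[0,1]);print(np.rad2deg(h)); fw=np.array([np.cos(h),np.sin(h)]);lf=np.array([-fw[1],fw[0]])
print('fwd,left',(x[:2]-f)@fw,(x[:2]-f)@lf)
a,_,_=cam('side');b,_,_=cam('top')
o=np.hstack([a['img'][110:310,220:400],b['img'][110:310,220:400]])[:,:,::-1]
cv2.imwrite('pics/p4.png',cv2.resize(o,None,fx=2.2,fy=2.2))
E
```

```text
[0.5433579  0.01966378 0.26128603] 9.25 [-0.26603796 -3.86508629  1.39714103] [-0.84928868  0.06406098  0.02784204] 0.01116542373729647 [-0.031  0.249  1.456  0.     1.437 -0.888]
49.1056264091226
fwd,left 0.04627977598106009 0.002566313624607734
```

View pics/p4.png

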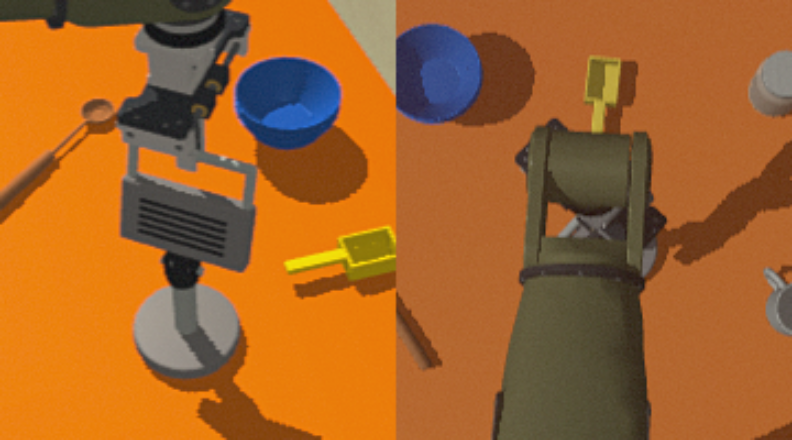

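Request:
{"method": "play_rows", "body": {
  "deltas": [
    [[0, 0, 0, 0, 0, 0, 5], [0, 0, 0, 0, 0, 0, 5], [0, 0, 0, 0, 0, 0, 30], [0, 0, 0, 0, 0, 0, 50], [0, 0, 0, 0, 0, 0, 50], [0, 0, 0, 0, 0, 0, 50], [0, 0, 0, 0, 0, 0, 50], [0, 0, 0, 0, 0, 0, 50], [0, 0, 0, 0, 0, 0, 50], [0, 0, 0, 0, 0, 0, 50]]
  ]
}}

```text
time_s: 10.35
ee_pos: [0.5432, 0.0193, 0.2616]
eef_rot: [1.133, 1.571, 0.419]
force: [-0.3, 0.4, 0.3]
grip_width: 0.05
```

Request:
{"method": "play_rows", "body": {
  "deltas": [
    [[-10, 0, 0, 0, 0, 0, 50], [-20, 0, 0, 0, 0, 0, 50], [-30, 0, 0, 0, 0, 0, 50], [-30, 0, 0, 0, 0, 0, 50], [-30, 0, 0, 0, 0, 0, 50], [0, -25, -25, 0, 0, 0, 50], [0, -25, -25, 0, 0, 0, 50], [0, -25, -25, 0, 0, 0, 50], [0, -25, -25, 0, 0, 0, 50], [0, -25, -25, 0, 0, 0, 50]]
  ]
}}

```text
time_s: 11.35
ee_pos: [0.3653, 0.0066, 0.3822]
eef_rot: [0.602, 1.57, -0.112]
force: [-0.1, 0.4, 0.6]
grip_width: 0.0502
```

```bash
python3 - <<'E'
from h import *
o,x,R=pose(); print(x,o['time_s'],o['force'],o['grip_width'])
a,_,_=cam('side');b,_,_=cam('top')
save(a,'s5.png');save(b,'t5.png')
o=np.hstack([a['img'][110:310,220:400],b['img'][110:310,220:400]])[:,:,::-1]
cv2.imwrite('pics/p5.png',cv2.resize(o,None,fx=2.2,fy=2.2))
E
```

```text
[0.3652654  0.00662789 0.38219523] 11.35 [-0.08808389  0.39674331  0.60930184] 0.050168074514642204
```

View pics/p5.png

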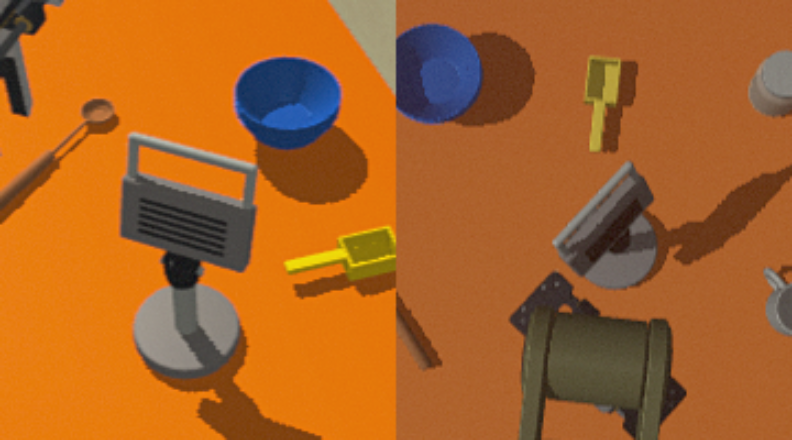

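```bash
python3 - <<'E'
import cv2,numpy as np
a=cv2.imread('pics/s5.png')[160:290,265:345]; b=cv2.imread('pics/t5.png')[170:250,280:350]
a=cv2.resize(a,None,fx=4.5,fy=4.5,interpolation=cv2.INTER_CUBIC); b=cv2.resize(b,None,fx=6,fy=6,interpolation=cv2.INTER_CUBIC)
o=np.zeros((590,790,3),np.uint8);o[:a.shape[0],:a.shape[1]]=a[:590];o[:b.shape[0],365:365+b.shape[1]]=b;cv2.imwrite('pics/z5.png',o);print(a.shape,b.shape)
E
```

```text
(585, 360, 3) (480, 420, 3)
```

View pics/z5.png

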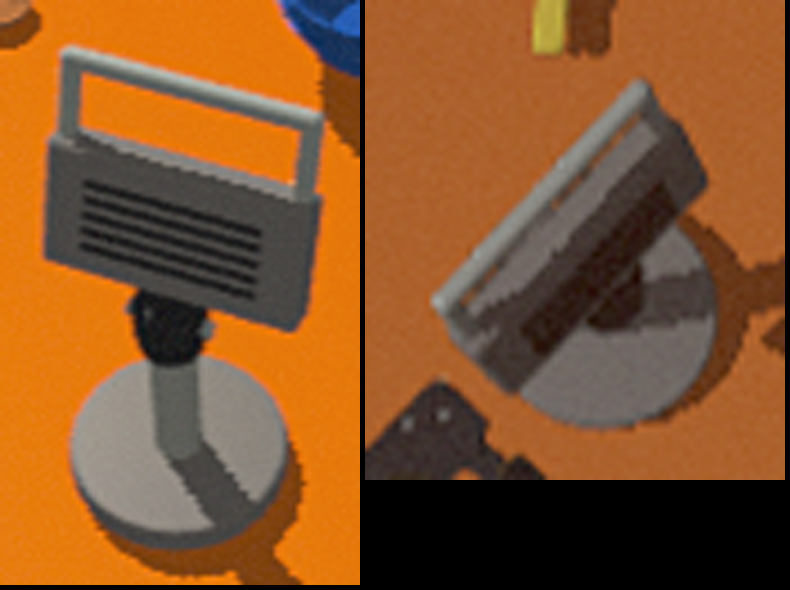

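```bash
python3 - <<'E'
from h import *
from scipy.optimize import least_squares
S=ld('side');T=ld('top')
A=np.linspace(0,6.2832,361)
def ext(C,f):
    q=np.array([proj(*C,[f[0]+.065*np.cos(a),f[1]+.065*np.sin(a),z]) for z in(0,.022) for a in A])
    return q[:,0].min(),q[:,0].max(),q[:,1].min(),q[:,1].max()
def res(f,use=(1,1)):
    s=ext(S,f);t=ext(T,f)
    return np.r_[np.array([s[0]-281,s[1]-329,s[2]-238.9,s[3]-281.8])*use[0],np.array([t[1]-338.8,t[2]-202.9,t[3]-241.3])*use[1]]
for u in((1,1),(1,0),(0,1)):
    r=least_squares(res,[.515,-.017],args=(u,),diff_step=1e-3); print('foot',u,r.x.round(4),r.fun.round(2))
    if u==(1,1): f=r.x
Lp,e1=tri(S,(280.6,172.2),T,(292.7,220));Rp,e2=tri(S,(335,186.7),T,(325.8,184.7))
print(Lp,Rp,e1,e2,np.linalg.norm(Lp-Rp))
d=(Lp-Rp)[:2]; h=np.arctan2(-d[0],d[1]); print('heading',np.rad2deg(h))
m=(Lp+Rp)/2
for ff in(f,[.515,-.017]):
  ff=np.array(ff)
  for hh in (h,np.deg2rad(49.1)):
    fw=np.array([np.cos(hh),np.sin(hh)]); fo=(m[:2]-ff)@fw; th=np.arctan2(fo,m[2]-.14)
    b=np.array([.760,.266])-ff; bf=b@fw; bl=b@np.array([-fw[1],fw[0]])
    print('tilt',th,np.arcsin(fo/.145),'lat err',bl*1e3,'z err',1e3*(bf*np.sin(th)-.061*np.cos(th)-.060))
E
```

```text
foot (1, 1) [ 0.5171 -0.0151] [-1.06 -0.28 -1.31  0.95  0.75 -1.15 -0.37]
foot (1, 0) [ 0.5186 -0.016 ] [-0.4   0.39 -1.23  1.05  0.   -0.   -0.  ]
foot (0, 1) [ 0.5144 -0.0127] [-0.   -0.   -0.    0.    0.   -0.4   0.39]
[0.49444621 0.06347311 0.27609597] [ 0.59542234 -0.02487471  0.27700157] 0.0025364238204102943 0.0032733431447761166 0.13417278689788847
heading 48.81609444754735
tilt 0.3134306167217102 0.31017314577639526 lat err 2.2751629251465397 z err -3.4733492404065354
tilt 0.3134823980745375 0.3102297333898425 lat err 0.43412728097141917 z err -3.452003923324086
tilt 0.3316932627844098 0.33031785936015606 lat err 1.9623197063871056 z err 4.217893512450846
tilt 0.33173404471513845 0.3303632762928903 lat err 0.10755033593548569 z err 4.234806864495705
```

```bash
python3 - <<'E'
from h import *
for n,f in(('side','s5'),('top','t5')):
    a=ld(n)[0]['img'].astype(int); b=cv2.imread(f'pics/{f}.png')[:,:,::-1].astype(int)
    d=np.abs(a-b).max(2)
    for nm,bx in({'bowl':(315,130,385,185),'scoop':(345,208,410,240),'jar':(412,268,462,328),'mug':(284,328,330,386),'spoon':(250,150,276,172)} if n=='side' else {'bowl':(210,118,265,170),'scoop':(300,130,328,182),'jar':(378,128,412,168),'mug':(383,228,420,266),'spoon':(185,205,245,280)}).items():
        print(n,nm,(d[bx[1]:bx[3],bx[0]:bx[2]]>40).sum())
o,x,R=pose();print(o['time_s'],np.abs(o['joint_vel']).max(),o['force'].round(1))
E
```

```text
side bowl 77
side scoop 0
side jar 0
side mug 46
side spoon 0
top bowl 0
top scoop 0
top jar 0
top mug 37
top spoon 0
11.45 0.08960264755435234 [ 1.1 -0.1 -0.5]
```

Request:
{"method": "play_rows", "body": {
  "deltas": [
    [[0, 0, 0, 0, 0, 0, 50], [0, 0, 0, 0, 0, 0, 50], [0, 0, 0, 0, 0, 0, 50], [0, 0, 0, 0, 0, 0, 50], [0, 0, 0, 0, 0, 0, 50]]
  ]
}}

```text
time_s: 11.95
ee_pos: [0.3671, 0.0067, 0.3813]
eef_rot: [-2.533, 1.57, 3.037]
force: [-0.4, -0.2, 0.7]
grip_width: 0.0503
```

```bash
python3 - <<'E'
from h import *
a,_,_=cam('side');b,_,_=cam('top');A=ld('side')[0]['img'];B=ld('top')[0]['img']
def z(i,x,y,w,h): return cv2.resize(np.ascontiguousarray(i[y:y+h,x:x+w,::-1]),(280,240))
cv2.imwrite('pics/cmp.png',np.vstack([np.hstack([z(A,315,130,70,60),z(A,280,326,70,60)]),np.hstack([z(a['img'],315,130,70,60),z(a['img'],280,326,70,60)])]))
d=np.abs(A.astype(int)-a['img']).max(2)[130:185,315:385]; ys,xs=np.where(d>40); print(xs.min()+315,xs.max()+315,ys.min()+130,ys.max()+130) if len(xs) else print('none')
o,x,R=pose();print(o['time_s'],np.abs(o['joint_vel']).max(),o['force'].round(1))
E
```

```text
315 335 179 184
12.05 0.004752032408483575 [-0.1  0.4  0.2]
```

View pics/cmp.png

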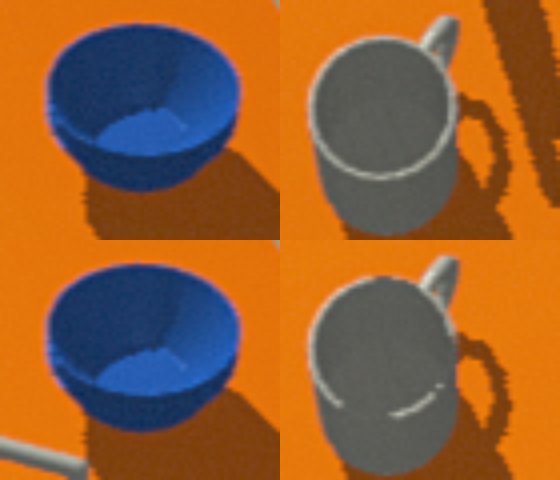

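The bowl and mug are unmoved. The differences near them are the lamp handle coming into the bowl crop and a shadow falling across the mug rim. Handing in.

```bash
python3 -c "
from station import hand_in
print(hand_in())"
```

```text
the job is handed in; nothing more can be done
None
```

I pinched the lamp's handle from above, swung the head from about -4.5° to 49° and tilted it from about -0.38 to +0.32 rad. Then I opened the gripper, lifted clear and handed in at about 12 s of the 38 s allowed.

- **Aim:** After release I measured the lamp again from both cameras. The heading was about 48.8° and the tilt about 0.31–0.33 rad, so the panel's line passes the bowl-mouth centre within about 2 mm sideways and 5 mm up or down. The limit is 35 mm each way.
- **Disagreements:** The two cameras differed by about 5 mm on the foot and up to 8 mm on the bowl. That is well inside the limit.
- **Other objects:** Before and after pictures show the bowls, jar, scoop and spoon unmoved. The few changed pixels near the bowl are the lamp handle entering that part of the picture. Those on the mug's rim look like a shadow, and its outline is unchanged.
- **Robot:** At the end the arm was at rest, well clear of the lamp, and the tool force read about zero. No check failed.

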